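# Nest two casting flasks and hold them down in the sprung ring cradle

### The arm

A 7-joint arm with a two-finger parallel gripper is mounted at the origin on a cart in front of the work surface, level with it; the furniture and walls round the work are solid. World frame = base frame: x ahead of the robot, y to its left, z up, the work surface at z = 0. Lengths are in m, angles in rad, forces in N, time in s.
With the tool pointing down it reaches from about 0.35 to 0.9 m from the base axis. Payload 8.1 kg.
Tool frame: the origin (TCP) lies midway between the tips of the shut fingers; the grasp point (between the pads) lies 19 mm behind it (env.grip_depth is the distance from the TCP to the grasp point, in m); z points along the fingers, y is the direction in which the jaws open and shut (so a half turn about z gives the same grasp; the last joint's range is limited). The gripper opens to 92 mm and grips with 3 to 60 N. Pads are 19 mm wide; open, the fingers measure 130 mm over their backs; the gripper's body (75 mm by 190 mm) begins 47 mm behind the grasp point.
Start: joints at [-1.339, 0.434, 0.025, 1.573, -0.012, 1.134, -0.075], TCP at [0.205, 0.59, 0.227] pointing down, gripper open.
Joint ranges: [-2.62, 2.62], [-0.44, 2.09], [-1.27, 1.32], [0.08, 2.57], [-1.32, 4.46], [0.12, 2], [-2.74, 2.74]. Speed limits (rad/s): [2.22, 2.22, 3.01, 3.01, 3.14, 3.14, 3.14].

### API

Orientations are given as a 3x3 rotation matrix whose columns are the frame's x, y, z axes.
In Python, from station import env gives the robot as it stands.
- The arm moves only by the tool jog_arm, never from a script. Its argument "targets" is a list of rows, each an object with "offset": the shift along the world's x, y, z in mm, a list of three; "spin": the turn about the world's z in rad. In form: [{"offset": [dx, dy, dz], "spin": spin}, ...]. A call has 1 to 20 rows; each row is the pose to reach, as a shift and turn from the pose measured when the call began; what a row does not reach only later rows make up. A row lasts 1/8 s, in which the tool goes at most 62.5 mm and 10.7 degrees, less where a joint would pass 70% of its speed; a pose out of reach is approached as far as the arm can. A call with a gripper value outside its range is refused whole. "fingers" is the closure, from -1 (fully open) to 1 (shut), set as the call begins (left out, the last holds). The fingers move at their own pace and stop on an object; "force" is the grip in N (left out, the last holds). Time passes only in rows, so rows that repeat a pose let the fingers close. It gives the time, the measured TCP pose, the force and the opening at its end, in the units of the state.
- env.read_state(): the state, without advancing time (a new reading comes with each control period).
- env.snapshot(name): name is "scene" or "top"; returns the picture (480x640x3 uint8, red, green, blue); there is no depth.
- env.camera_model(name): a dict with "mtx" (3x3 intrinsics, pixels), "dist_coeffs" ([k1, k2, p1, p2, k3] as OpenCV has them; the pictures are not rectified), "rvec" (rotation vector, rad) and "tvec" (3), from world to camera coordinates, as OpenCV has them. Camera axes: x right, y down, z forward; pixel columns grow to the right and rows downward; lengths in m; the calibration is good to about 2 mm. A picture is of the moment at which its call begins. camera_model takes no time and is no camera call.
- env.close_job(): hands the job in, once; it reports no verdict.
Trained networks look in the newest picture that a camera, given by its name, has taken for a name from the list of things; names that differ only in an ending like _2 or _b are one class to them, and where a whole thing is asked for, a point or a joint stands for the part that bears it (a point fixed in the world has none). Each returns a list of dicts, best first, with "confidence" (0 to 1); they miss things now and then, are a little off and sometimes report something else, mostly with a low value. They report only what shows in the picture. A call takes as long as a camera call. They do not tell look-alikes from the thing itself.
- env.boxes_of(camera, target): "position" ([x, y, z] in m, in the coordinates of the camera as it stood for that picture, good to about 4 mm: the middle of the surface that is visible of it).
- env.silhouettes(camera, target): "pixels" (480x640 bool, what is visible of it).
- env.pinpoint(camera, target): "position" ([x, y, z] in m, in the coordinates of the camera as it stood for that picture, good to about 4 mm: a listed point, or the origin of a listed thing).
The state is a dict: "time_s": time; "q": joint angles; "dq": joint speeds; "joint_efforts": joint torques, N m; "tcp_pos": TCP position; "ee_rot": TCP orientation; "force": force on the tool from outside, world axes, zero at the start; "moment": the same for the moment, N m; "gripper_width": finger opening in m.
Only numpy, scipy, OpenCV 4.12 (cv2) and the standard library are available. Lean on these libraries where they do the work, as an engineer would, in place of code of your own. Each camera call takes 0.05 s, during which the arm holds its last target. There are 200 camera calls.

### The job

Fit the small flanged casting flask into the large one and seat the pair in the round hole of the sprung ring cradle, both upright and resting on their flanges. Press the pair down until the ring is fully down against its springs, and finish still holding it down there with the gripper: do not let go or ease off. Never tip a flask over, and leave the vee block, the drilled block and the copper elbow where they lie.

Things in the scene. Friction and masses are not known exactly. Their poses are not given: they have to be found in the camera images.
- large_flask: Large casting flask: round open-topped steel cup, 52 mm outside, 45 inside, 66 high, tapered foot (44 mm across at the bottom, 6 high). A 72 mm wide flange runs round it, underside 36 and top 41 mm above the bottom, 25 mm of plain 52 mm wall above to grip. Origin: centre of underside; z up. Stands on the bench, about 0.25 kg. Hangs by its flange in the cradle ring, origin 36 mm below ring_top.
- small_flask: Small flask, same shape: 39 mm outside, 33 inside, 56 high, foot 31 mm across at the bottom, 6 high. Flange 52 mm wide, underside 30 and top 34 mm above the bottom, 22 mm of plain 39 mm wall above to grip. Origin: centre of underside; z up. Stands on the bench, about 0.12 kg. Nested, its flange rests on the large flask's rim: origin 36 mm above the large one's, 3 mm play all round.
- cradle: Sprung ring cradle, fixed to the bench: dark round foot plate 128 mm across and 8 mm thick with three spring tubes (17 mm thick, tops at 40 mm) that carry the ring. Origin: centre of its underside.
- ring_top (a point): Centre of the top face of the cradle's flat aluminium ring (96 mm outside, 57 mm hole, 8 mm thick). Released, this face is 70 mm above the bench; pressed fully down, 50 mm. Nothing stands above it. A flask hanging by its flange in the hole touches nothing below.
- cradle_ring (a joint): How far the ring is pressed down: 0 = released (up), 0.020 m = fully down on its stop. The springs push up with about 8 N at 0 and 14 N fully down; the weight of the two flasks alone does not press it.
- vee_block: Steel vee block, 42 x 50 x 35 mm, loose bystander, leave alone. Origin: centre of the underside.
- drilled_block: Small light steel block with two holes, 30 x 45 x 20 mm, loose bystander, leave alone. Origin: centre of the underside.
- elbow: Copper pipe elbow lying flat, 59 x 59 x 18 mm, loose bystander, leave alone. Origin: centre of the underside.
Mind the look-alikes: they are no part of the job. What is shaped like the large_flask but black or pink is not meant.

How it is judged:
By the outcome, as a careful person would: the job done as asked, in the order asked, and still so for the second after the job is handed in, while the arm keeps its last pose, push and grip.
It also fails if it takes over 58 s, if anything falls off the work surface, if the arm or the gripper's body presses on something with over 40 N, if the wrist force passes 120 N, or if a joint passes its speed limit or range.

## Working session

There is one attempt and no reset: what is moved stays moved. The work goes in short steps, Python scripts to look and compute and a tool call to move; the robot and the scene stay as the last step left them, time stands still between calls to the robot, and variables do not carry over. Pictures are saved under pics/ and viewed, about 8 in all and at most 12, crops included, and the job is handed in when it is done.

Besides the shell and the picture viewer there is one more tool, called after "Call:" as name(argument=value, ...), one argument or row to a line, values as JSON. jog_arm: Moves the arm, as the interface text tells. Its arguments: {"type":"object","properties":{"targets":{"type":"array"},"fingers":{"type":"number"},"force":{"type":"number"}},"required":["targets"]}

```bash
mkdir -p pics; cat > h.py <<'E'
import numpy as np, cv2
from station import env
def cam(n):
    m=env.camera_model(n); R=cv2.Rodrigues(np.array(m["rvec"],float))[0]
    return np.array(m["mtx"],float),np.array(m["dist_coeffs"],float),R,np.array(m["tvec"],float).ravel()
def w(n,p):
    K,d,R,t=cam(n); return R.T@(np.array(p)-t)
def px(n,P):
    K,d,R,t=cam(n); return cv2.projectPoints(np.array(P,float).reshape(-1,1,3),R,t,K,d)[0].reshape(-1,2)
def ray(n,uv,z):
    K,d,R,t=cam(n); a=cv2.undistortPoints(np.array(uv,float).reshape(-1,1,2),K,d).reshape(-1,2)
    D=np.c_[a,np.ones(len(a))]@R; C=-R.T@t
    return C+D*((z-C[2])/D[:,2])[:,None]
def save(n,f):
    cv2.imwrite("pics/"+f,cv2.cvtColor(env.snapshot(n),cv2.COLOR_RGB2BGR))
E
python3 - <<'E'
from h import *
np.set_printoptions(precision=4,suppress=True)
for n in("scene","top"):
    save(n,n+"0.png"); K,d,R,t=cam(n); print(n,"cam at",-R.T@t)
    for o in("large_flask","small_flask","cradle","ring_top","vee_block","drilled_block","elbow"):
        for r in env.pinpoint(n,o)[:4]:
            P=w(n,r["position"]); print(o,round(r["confidence"],2),P,px(n,P)[0].round())
print(env.read_state())
E
```

```text
scene cam at [ 0.0379 -0.7681  0.4752]
large_flask 0.82 [ 0.6648 -0.2649  0.0023] [407. 292.]
large_flask 0.76 [ 0.5502 -0.272  -0.0025] [367. 315.]
large_flask 0.58 [ 0.471  -0.0818  0.0043] [273. 282.]
large_flask 0.56 [ 0.4448 -0.2184  0.0034] [302. 318.]
small_flask 0.79 [ 0.5945 -0.0754  0.0004] [319. 265.]
cradle 0.64 [0.591  0.1193 0.0064] [269. 233.]
ring_top 0.76 [0.5868 0.127  0.0711] [265. 208.]
vee_block 0.61 [ 0.6995 -0.0905 -0.0005] [360. 255.]
drilled_block 0.72 [ 0.724   0.0558 -0.0022] [327. 232.]
top cam at [ 0.4779 -0.1178  1.2655]
large_flask 0.97 [ 0.6688 -0.2667 -0.0038] [397. 187.]
large_flask 0.87 [ 0.4419 -0.2182 -0.0008] [378. 296.]
large_flask 0.73 [ 0.5466 -0.2693  0.0002] [401. 245.]
large_flask 0.61 [ 0.4748 -0.079   0.001 ] [310. 282.]
small_flask 0.74 [ 0.5901 -0.0754 -0.0021] [307. 227.]
cradle 0.83 [0.5876 0.1223 0.0019] [212. 231.]
ring_top 0.61 [0.5901 0.1243 0.0657] [205. 227.]
vee_block 0.6 [ 0.7011 -0.0879  0.0013] [311. 174.]
drilled_block 0.76 [ 0.728   0.062  -0.0045] [240. 164.]
elbow 0.86 [ 0.555  -0.4196 -0.0044] [473. 239.]
{'time_s': 0.8, 'q': array([-1.3386,  0.4345,  0.025 ,  1.5732, -0.0116,  1.1341, -0.0751]), 'dq': array([-0.0005, -0.0007, -0.0018,  0.0007,  0.002 ,  0.0019,  0.0004]), 'joint_efforts': array([ -0.0005, -66.7624,   0.9838, -31.4791,  -0.0605,   0.0327,
         0.    ]), 'tcp_pos': array([0.2054, 0.5903, 0.2267]), 'ee_rot': array([[-0.9444,  0.3287, -0.    ],
       [ 0.3287,  0.9444, -0.0001],
       [-0.    , -0.0001, -1.    ]]), 'force': array([-1.0075, -0.615 , -0.1601]), 'moment': array([-0.0047, -0.0153,  0.0271]), 'gripper_width': 0.09208661911495505}
```

```bash
python3 -c "
import cv2,numpy as np
a=cv2.imread('pics/scene0.png');b=cv2.imread('pics/top0.png');print(a.shape)"
```

```text
(480, 640, 3)
```

View pics/scene0.png

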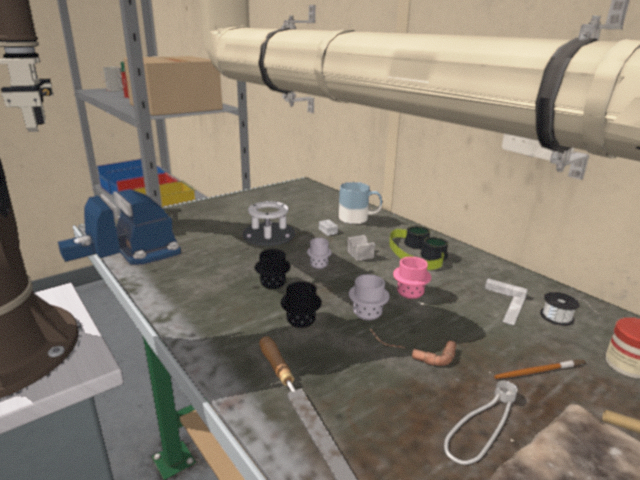

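View pics/top0.png

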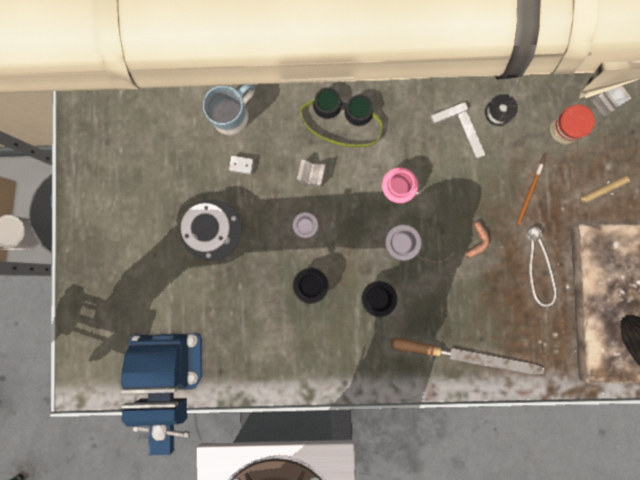

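The pictures show four large-flask shapes. In the top view they are pink (400,186), black (311,285), black (379,298) and lilac-grey steel (403,243), with the small flask at (305,225). The non-black, non-pink one at (403,243), about (0.548, -0.271), is the one meant. I'll refine its position and confirm it in a crop.

```bash
cat >> h.py <<'E'
from scipy.optimize import minimize
LF=[(.022,0),(.026,.006),(.026,.036),(.036,.036),(.036,.041),(.026,.041),(.026,.066)]
SF=[(.0155,0),(.0195,.006),(.0195,.03),(.026,.03),(.026,.034),(.0195,.034),(.0195,.056)]
RT=[(.048,-.008),(.048,0)]
A=np.linspace(0,2*np.pi,40)
def circ(c,r,z): return np.c_[c[0]+r*np.cos(A),c[1]+r*np.sin(A),np.full(40,z)]
def mask(n,c,prof,z0=0,s=4):
    m=np.zeros((480*s,640*s),np.uint8)
    for (r,z),(r2,z2) in zip(prof,prof[1:]):
        p=px(n,np.r_[circ(c,r,z+z0),circ(c,r2,z2+z0)])
        cv2.fillConvexPoly(m,cv2.convexHull(((p+.5)*s).round().astype(np.int32)),1)
    return m
def bb(m,s=1):
    m=cv2.connectedComponentsWithStats(m.astype(np.uint8))
    i=1+np.argmax(m[2][1:,4]); return m[3][i]/s,m[2][i][:4]/s,m[2][i][4]/s/s
def fit(n,mk,c,prof,z0=0):
    # match centroid of visible mask with the model's, on the plane of mid height
    c=np.array(c[:2],float); t,_,area=bb(mk); zm=z0+prof[-1][1]/2
    for _ in range(4):
        g,_,a2=bb(mask(n,c,prof,z0),4); g=g-.375
        c+=(ray(n,[t],zm)-ray(n,[g],zm))[0][:2]
    return c,area,a2
E
python3 - <<'E'
from h import *
np.set_printoptions(precision=4,suppress=True)
out=[]
I={n:env.snapshot(n) for n in("top","scene")}
for n in("top","scene"):
    for o,c,p in(("large_flask",(.548,-.271),LF),("small_flask",(.592,-.0755),SF)):
        for r in env.silhouettes(n,o):
            m=r["pixels"]; u=bb(m)[0]
            if np.hypot(*(u-px(n,[*c,.03])[0]))<12: print(n,o,round(r["confidence"],2),*fit(n,m,c,p))
    for r in env.silhouettes(n,"ring_top"):
        m=r["pixels"]; print(n,"ring mask",r["confidence"],bb(m))
    im=cv2.cvtColor(I[n],cv2.COLOR_RGB2BGR); S=4
    big=cv2.resize(im,None,fx=S,fy=S,interpolation=cv2.INTER_CUBIC)
    def dr(c,r,z,col): cv2.polylines(big,[((px(n,circ(c,r,z))+.5)*S).astype(np.int32)],True,col,1)
    for r,z in((.026,.066),(.036,.041)): dr((.548,-.271),r,z,(0,255,0))
    for r,z in((.0195,.056),(.026,.034)): dr((.592,-.0755),r,z,(0,255,0))
    for r,z in((.048,.07),(.0285,.07),(.064,.008)): dr((.589,.123),r,z,(0,0,255))
    y,x=((170,170) if n=="top" else (190,235))
    out.append(big[y*S:(y+(105 if n=='top' else 135))*S,x*S:(x+265)*S] if n=='top' else big[y*S:(y+140)*S,x*S:(x+170)*S])
a=cv2.resize(out[0],(800,317)); b=cv2.resize(out[1],(340,280))
c=np.zeros((600,800,3),np.uint8); c[:317]=a; c[318:598,:340]=b; cv2.imwrite("pics/crop1.png",c)
E
```

```text
top large_flask 0.88 [ 0.5491 -0.2685] 1026.0 1033.0625
top small_flask 0.73 [ 0.5912 -0.0716] 484.0 524.9375
top ring mask 0.89 (array([204.489, 227.174]), array([181., 204.,  48.,  48.]), np.float64(1184.0))
top ring mask 0.68 (array([310.1829, 173.7602]), array([297., 161.,  28.,  27.]), np.float64(563.0))
scene large_flask 0.67 [ 0.5541 -0.2683] 1444.0 1378.0625
scene small_flask 0.59 [ 0.5958 -0.0712] 549.0 564.3125
scene ring mask 0.85 (array([267.6629, 209.8929]), array([248., 201.,  40.,  25.]), np.float64(439.0))
```

View pics/crop1.png

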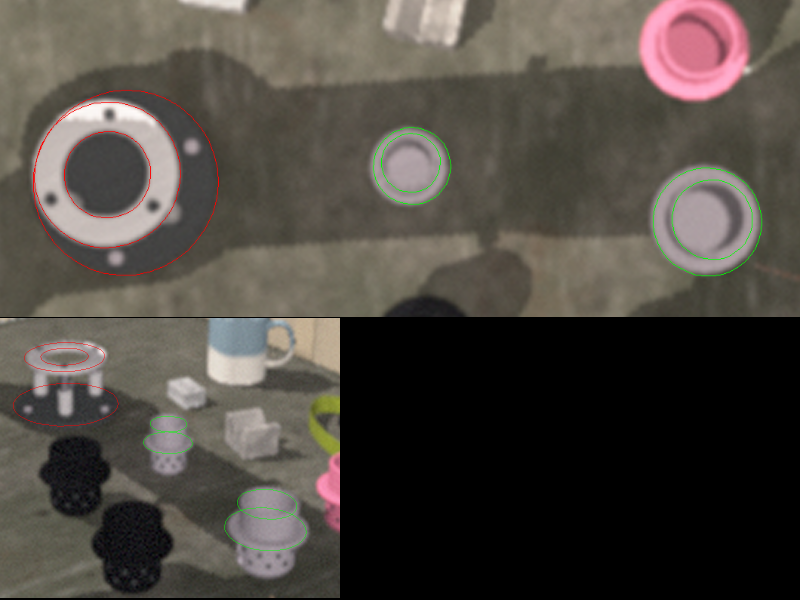

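The crop confirms it: the lilac-grey large flask at crop (706,220) and the small flask at (410,166) match my overlay circles, and so does the ring at (107,174). The pink and black ones are clearly different. Moving above the small flask.

Call:
jog_arm(
  targets=[
    {"offset": [387, -664, 0], "spin": 0.335},
    {"offset": [387, -664, 0], "spin": 0.335},
    {"offset": [387, -664, 0], "spin": 0.335},
    {"offset": [387, -664, 0], "spin": 0.335},
    {"offset": [387, -664, 0], "spin": 0.335},
    {"offset": [387, -664, 0], "spin": 0.335},
    {"offset": [387, -664, 0], "spin": 0.335},
    {"offset": [387, -664, 0], "spin": 0.335},
    {"offset": [387, -664, 0], "spin": 0.335},
    {"offset": [387, -664, 0], "spin": 0.335},
    {"offset": [387, -664, 0], "spin": 0.335},
    {"offset": [387, -664, 0], "spin": 0.335},
    {"offset": [387, -664, 0], "spin": 0.335},
    {"offset": [387, -664, 0], "spin": 0.335},
    {"offset": [387, -664, 0], "spin": 0.335},
    {"offset": [387, -664, -90], "spin": 0.335},
    {"offset": [387, -664, -117], "spin": 0.335},
    {"offset": [387, -664, -117], "spin": 0.335},
  ],
  fingers=-1,
)

```text
time_s: 3.45
tcp_pos: [0.589, -0.0711, 0.1067]
ee_rot: [[-1.0, -0.003, -0.008], [-0.003, 1.0, 0.001], [0.008, 0.001, -1.0]]
force: [-0.2, -0.0, 0.4]
gripper_width: 0.092
```

```bash
python3 - <<'E'
from h import *
s=env.read_state(); print(s["tcp_pos"],s["q"].round(2))
c=[]
for n,(x,y,a) in(("scene",(250,190,150)),("top",(240,160,150))):
    im=cv2.cvtColor(env.snapshot(n),cv2.COLOR_RGB2BGR)
    big=cv2.resize(im[y:y+a,x:x+a],(399,399),interpolation=cv2.INTER_CUBIC); k=399/a
    p=s["tcp_pos"]
    for r,z in((.0195,.056),(.026,.034)):
        cv2.polylines(big,[((px(n,circ((.591,-.074),r,z))+.5-[x,y])*k).astype(np.int32)],True,(0,255,0),1)
    q=((px(n,p)[0]+.5-[x,y])*k).astype(int); cv2.circle(big,tuple(int(v) for v in q),3,(0,0,255),-1)
    c.append(big)
cv2.imwrite("pics/c2.png",np.hstack(c))
E
```

```text
[ 0.58900972 -0.07113605  0.10665992] [-0.16  0.52  0.27  1.8  -0.18  0.86  1.77]
```

View pics/c2.png

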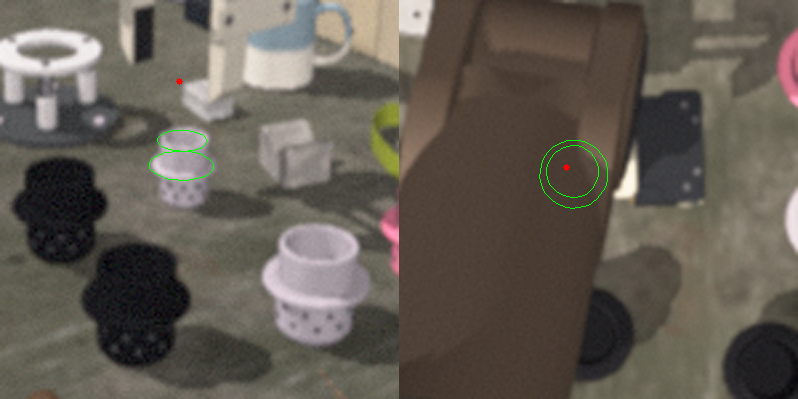

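The scene view puts the fingertips (crop 138,55 and 225,60) astride the small flask at (182,165). The arm hides the flask from the top view. Going down.

Call:
jog_arm(
  targets=[
    {"offset": [2.5, -3, -10], "spin": 0},
    {"offset": [2.5, -3, -30], "spin": 0},
    {"offset": [2.5, -3, -50], "spin": 0},
    {"offset": [2.5, -3, -62], "spin": 0},
    {"offset": [2.5, -3, -67], "spin": 0},
    {"offset": [2.5, -3, -67], "spin": 0},
    {"offset": [2.5, -3, -67], "spin": 0},
  ],
)

```text
time_s: 4.42
tcp_pos: [0.5959, -0.0756, 0.045]
ee_rot: [[-1.0, -0.002, 0.002], [-0.002, 1.0, 0.0], [-0.002, 0.0, -1.0]]
force: [-0.8, 0.8, 0.7]
gripper_width: 0.092
```

Call:
jog_arm(
  targets=[
    {"offset": [-4, 1, -7], "spin": 0},
    {"offset": [-4, 1, -7], "spin": 0},
    {"offset": [-4, 1, -7], "spin": 0},
  ],
)

```text
time_s: 4.8
tcp_pos: [0.5918, -0.0746, 0.0379]
ee_rot: [[-1.0, -0.002, 0.002], [-0.002, 1.0, 0.0], [-0.002, 0.0, -1.0]]
force: [0.5, 0.4, -0.3]
gripper_width: 0.092
```

Call:
jog_arm(
  targets=[
    {"offset": [0, 0, 0], "spin": 0},
    {"offset": [0, 0, 0], "spin": 0},
    {"offset": [0, 0, 0], "spin": 0},
    {"offset": [0, 0, 0], "spin": 0},
    {"offset": [0, 0, 0], "spin": 0},
    {"offset": [0, 0, 0], "spin": 0},
    {"offset": [0, 0, 0], "spin": 0},
    {"offset": [0, 0, 0], "spin": 0},
  ],
  fingers=1,
  force=20,
)

```text
time_s: 5.8
tcp_pos: [0.5919, -0.0745, 0.038]
ee_rot: [[-1.0, -0.002, 0.002], [-0.002, 1.0, 0.0], [-0.002, 0.0, -1.0]]
force: [-0.1, 0.0, 0.5]
gripper_width: 0.0377
```

Call:
jog_arm(
  targets=[
    {"offset": [0, 0, 25], "spin": 0},
    {"offset": [0, 0, 60], "spin": 0},
    {"offset": [0, 0, 100], "spin": 0},
    {"offset": [0, 0, 112], "spin": 0},
    {"offset": [-10, -40, 112], "spin": 0},
    {"offset": [-20, -90, 112], "spin": 0},
    {"offset": [-31, -140, 112], "spin": 0},
    {"offset": [-38, -180, 112], "spin": 0},
    {"offset": [-42, -196, 112], "spin": 0},
    {"offset": [-42, -196, 112], "spin": 0},
    {"offset": [-42, -196, 112], "spin": 0},
    {"offset": [-42, -196, 112], "spin": 0},
  ],
)

```text
time_s: 7.3
tcp_pos: [0.5506, -0.2685, 0.1498]
ee_rot: [[-1.0, -0.004, 0.002], [-0.004, 1.0, 0.001], [-0.002, 0.001, -1.0]]
force: [-0.2, 0.6, -1.9]
gripper_width: 0.0381
```

```bash
cat > look.py <<'E'
from h import *
import sys
def show(f,views,circs,a=130):
    c=[]
    for n in views:
        im=cv2.cvtColor(env.snapshot(n),cv2.COLOR_RGB2BGR)
        x,y=[int(v)-a//2 for v in px(n,[*circs[0][0],circs[0][2]])[0]]; x=min(max(x,0),640-a); y=min(max(y,0),480-a)
        k=399/a; big=cv2.resize(im[y:y+a,x:x+a],(399,399),interpolation=cv2.INTER_CUBIC)
        for q,r,z,col in circs: cv2.polylines(big,[((px(n,circ(q,r,z))+.5-[x,y])*k).astype(np.int32)],True,col,1)
        c.append(big)
    cv2.imwrite("pics/"+f,np.hstack(c))
E
python3 - <<'E'
from look import *
np.set_printoptions(precision=4,suppress=True)
s=env.read_state(); p=s["tcp_pos"]; print(p)
b=p[2]-.038
show("c3.png",("scene","top"),[((.55,-.27),.026,.066,(0,255,0)),((.55,-.27),.036,.041,(0,255,0)),(p,.0195,b+.056,(0,0,255)),(p,.026,b+.034,(0,0,255)),(p,.0155,b,(0,0,255))])
for o,c,pr,z0 in(("large_flask",(.55,-.27),LF,0),("small_flask",p[:2],SF,b)):
    for n in("scene","top"):
        for r in env.silhouettes(n,o):
            u=bb(r["pixels"])[0]
            if np.hypot(*(u-px(n,[*c[:2],z0+.03])[0]))<15: print(n,o,round(r["confidence"],2),*fit(n,r["pixels"],c,pr,z0))
        for r in env.pinpoint(n,o): print(n,o,round(r["confidence"],2),w(n,r["position"]))
E
```

```text
[ 0.5506 -0.2685  0.1498]
scene large_flask 0.64 [ 0.5525 -0.2686] 1336.0 1383.8125
scene large_flask 0.86 [ 0.6693 -0.2652  0.0029]
scene large_flask 0.78 [ 0.4422 -0.2192 -0.0011]
scene large_flask 0.71 [ 0.5513 -0.2715  0.0017]
scene large_flask 0.69 [ 0.4732 -0.0819  0.0033]
scene large_flask 0.16 [0.5863 0.1235 0.0715]
top large_flask 0.67 [ 0.44   -0.2173  0.0018]
scene small_flask 0.59 [ 0.5502 -0.2654] 704.0 906.6875
scene small_flask 0.85 [ 0.5515 -0.2675  0.1151]
```

View pics/c3.png

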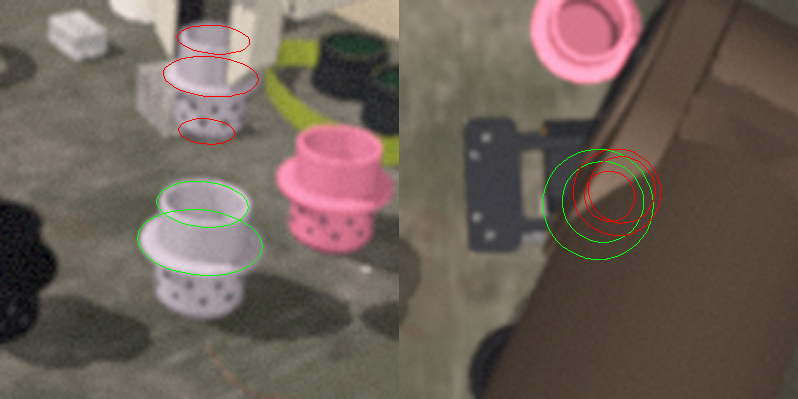

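In the scene crop the held small flask (red, 212,80) hangs over the grey large flask (green, 200,240), and both outlines fit. The arm hides them from the top view. Lowering in stages.

Call:
jog_arm(
  targets=[
    {"offset": [0, -1.5, -20], "spin": 0},
    {"offset": [0, -1.5, -40], "spin": 0},
    {"offset": [0, -1.5, -53], "spin": 0},
    {"offset": [0, -1.5, -53], "spin": 0},
    {"offset": [0, -1.5, -53], "spin": 0},
  ],
)

```text
time_s: 8.43
tcp_pos: [0.5503, -0.2724, 0.0976]
ee_rot: [[-1.0, -0.002, 0.003], [-0.002, 1.0, -0.0], [-0.003, -0.0, -1.0]]
force: [-0.3, -0.5, -1.6]
gripper_width: 0.0381
```

Call:
jog_arm(
  targets=[
    {"offset": [0, 2, 0], "spin": 0},
    {"offset": [0, 2, -5], "spin": 0},
    {"offset": [0, 2, -10], "spin": 0},
    {"offset": [0, 2, -15], "spin": 0},
    {"offset": [0, 2, -20], "spin": 0},
    {"offset": [0, 2, -20], "spin": 0},
  ],
)

```text
time_s: 9.18
tcp_pos: [0.5499, -0.2702, 0.077]
ee_rot: [[-1.0, -0.002, 0.002], [-0.002, 1.0, 0.0], [-0.002, 0.0, -1.0]]
force: [-0.0, 0.7, -2.3]
gripper_width: 0.0378
```

Call:
jog_arm(
  targets=[
    {"offset": [0, 0, -2], "spin": 0},
    {"offset": [0, 0, -3.5], "spin": 0},
    {"offset": [0, 0, -3.5], "spin": 0},
    {"offset": [0, 0, -3.5], "spin": 0},
  ],
)

```text
time_s: 9.68
tcp_pos: [0.5501, -0.2703, 0.0739]
ee_rot: [[-1.0, -0.002, 0.002], [-0.002, 1.0, 0.0], [-0.002, 0.0, -1.0]]
force: [-1.0, 0.5, 4.1]
gripper_width: 0.038
```

Contact at the seated height (+4 N). Releasing.

Call:
jog_arm(
  targets=[
    {"offset": [0, 0, 0], "spin": 0},
    {"offset": [0, 0, 0], "spin": 0},
    {"offset": [0, 0, 0], "spin": 0},
    {"offset": [0, 0, 0], "spin": 0},
    {"offset": [0, 0, 0], "spin": 0},
    {"offset": [0, 0, 0], "spin": 0},
  ],
  fingers=-1,
)

```text
time_s: 10.42
tcp_pos: [0.5501, -0.2703, 0.0739]
ee_rot: [[-1.0, -0.001, 0.002], [-0.001, 1.0, 0.0], [-0.002, 0.0, -1.0]]
force: [0.6, 0.2, 0.1]
gripper_width: 0.0904
```

```bash
python3 - <<'E'
from look import *
np.set_printoptions(precision=4,suppress=True)
s=env.read_state(); p=s["tcp_pos"]; print(p,s["gripper_width"])
c=(.551,-.27)
show("c4.png",("scene",),[(c,.026,.066,(0,255,0)),(c,.036,.041,(0,255,0)),(c,.0195,.092,(0,0,255)),(c,.026,.070,(0,0,255))],100)
E
```

```text
[ 0.5501 -0.2703  0.0739] 0.09042023373022573
```

View pics/c4.png

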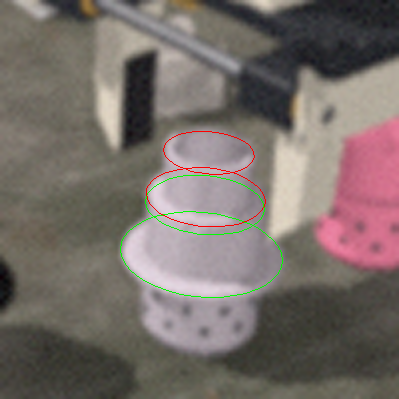

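The small flask is nested: its rim (208,150) and flange (206,197) sit exactly on the predicted circles, and the fingers are clear on both sides. Going down to grip the large flask's wall.

Call:
jog_arm(
  targets=[
    {"offset": [0, 0, -10], "spin": 0},
    {"offset": [0, 0, -20], "spin": 0},
    {"offset": [0, 0, -27], "spin": 0},
    {"offset": [0, 0, -27], "spin": 0},
    {"offset": [0, 0, -27], "spin": 0},
  ],
)

```text
time_s: 11.1
tcp_pos: [0.5502, -0.2704, 0.0469]
ee_rot: [[-1.0, -0.001, 0.002], [-0.001, 1.0, 0.0], [-0.002, 0.0, -1.0]]
force: [0.3, -0.3, -0.4]
gripper_width: 0.0919
```

Call:
jog_arm(
  targets=[
    {"offset": [0, 0, -3.5], "spin": 0},
    {"offset": [0, 0, -3.5], "spin": 0},
    {"offset": [0, 0, -3.5], "spin": 0},
  ],
)

```text
time_s: 11.48
tcp_pos: [0.5502, -0.2705, 0.0435]
ee_rot: [[-1.0, -0.001, 0.002], [-0.001, 1.0, 0.0], [-0.002, 0.0, -1.0]]
force: [0.4, 0.6, -0.2]
gripper_width: 0.0919
```

Call:
jog_arm(
  targets=[
    {"offset": [0, 0, 0], "spin": 0},
    {"offset": [0, 0, 0], "spin": 0},
    {"offset": [0, 0, 0], "spin": 0},
    {"offset": [0, 0, 0], "spin": 0},
    {"offset": [0, 0, 0], "spin": 0},
    {"offset": [0, 0, 0], "spin": 0},
    {"offset": [0, 0, 0], "spin": 0},
  ],
  fingers=1,
  force=35,
)

```text
time_s: 12.35
tcp_pos: [0.5502, -0.2706, 0.0436]
ee_rot: [[-1.0, -0.001, 0.003], [-0.001, 1.0, -0.0], [-0.003, -0.0, -1.0]]
force: [0.0, -0.3, 0.1]
gripper_width: 0.0508
```

Call:
jog_arm(
  targets=[
    {"offset": [0, 0, 15], "spin": 0},
    {"offset": [0, 0, 45], "spin": 0},
    {"offset": [0, 0, 80], "spin": 0},
    {"offset": [0, 0, 110], "spin": 0},
    {"offset": [2, 20, 120], "spin": 0},
    {"offset": [6, 60, 120], "spin": 0},
    {"offset": [10, 100, 120], "spin": 0},
    {"offset": [15, 150, 120], "spin": 0},
    {"offset": [20, 200, 120], "spin": 0},
    {"offset": [25, 250, 120], "spin": 0},
    {"offset": [30, 300, 120], "spin": 0},
    {"offset": [34, 340, 120], "spin": 0},
    {"offset": [37, 375, 120], "spin": 0},
    {"offset": [39, 393, 120], "spin": 0},
    {"offset": [39, 393, 120], "spin": 0},
    {"offset": [39, 393, 120], "spin": 0},
    {"offset": [39, 393, 120], "spin": 0},
  ],
)

```text
time_s: 14.48
tcp_pos: [0.5893, 0.1205, 0.1637]
ee_rot: [[-1.0, 0.001, 0.002], [0.001, 1.0, -0.001], [-0.002, -0.001, -1.0]]
force: [-0.4, 0.2, -5.2]
gripper_width: 0.0511
```

```bash
python3 - <<'E'
from look import *
np.set_printoptions(precision=4,suppress=True)
s=env.read_state(); p=s["tcp_pos"]; print(p,s["gripper_width"],s["force"]); b=p[2]-.0436
c=(.589,.123); G=(0,255,0);Rr=(0,0,255)
show("c5.png",("scene","top"),[(c,.048,.07,G),(c,.0285,.07,G),(c,.064,.008,G),(p,.026,b+.066,Rr),(p,.036,b+.041,Rr),(p,.022,b,Rr),(p,.0195,b+.092,Rr)],130)
for n in("scene","top"):
    for o in("large_flask","ring_top","cradle"):
        for r in env.pinpoint(n,o)[:6]:
            P=w(n,r["position"])
            if np.hypot(*(P[:2]-c))<.04: print(n,o,round(r["confidence"],2),P)
E
```

```text
[0.5893 0.1205 0.1637] 0.05106184871073485 [-0.4335  0.1542 -5.1836]
scene large_flask 0.59 [0.5882 0.121  0.1217]
scene ring_top 0.66 [0.5874 0.1212 0.0716]
scene cradle 0.97 [0.5901 0.1229 0.0047]
top large_flask 0.43 [0.589  0.1238 0.1186]
top cradle 0.59 [0.5865 0.122  0.0025]
```

View pics/c5.png

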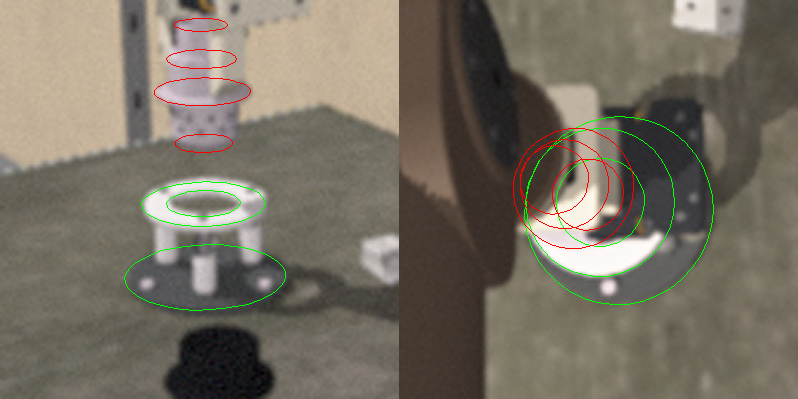

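The scene crop shows the pair (red outlines fit) centred above the ring hole (green, 203,203). Positions agree within about 2 mm. Lowering.

Call:
jog_arm(
  targets=[
    {"offset": [0, 2.5, -15], "spin": 0},
    {"offset": [0, 2.5, -35], "spin": 0},
    {"offset": [0, 2.5, -48], "spin": 0},
    {"offset": [0, 2.5, -54], "spin": 0},
    {"offset": [0, 2.5, -54], "spin": 0},
    {"offset": [0, 2.5, -54], "spin": 0},
  ],
)

```text
time_s: 15.62
tcp_pos: [0.5897, 0.1249, 0.1101]
ee_rot: [[-1.0, -0.001, 0.003], [-0.001, 1.0, 0.0], [-0.003, 0.0, -1.0]]
force: [0.4, 0.5, -4.0]
gripper_width: 0.0505
```

```bash
python3 - <<'E'
from h import *
np.set_printoptions(precision=4,suppress=True)
# ring centre from the first clear top picture: ring mask by brightness, ellipse fit
im=cv2.imread("pics/top0.png",0); x,y=175,198
cr=im[y:y+62,x:x+62]; m=(cr>120).astype(np.uint8)
cs,h=cv2.findContours(m,cv2.RETR_CCOMP,cv2.CHAIN_APPROX_NONE)
for c in cs:
    if len(c)>40:
        e=cv2.fitEllipse(c); print(e, ray("top",[np.array(e[0])+[x,y]],.07))
s=env.read_state(); print(s["tcp_pos"],s["force"])
E
```

```text
((29.765464782714844, 29.009204864501953), (47.880462646484375, 48.686492919921875), 136.96487426757812) [[0.5897 0.1237 0.07  ]]
((29.642799377441406, 28.94800567626953), (28.48569107055664, 28.85262107849121), 67.7226791381836) [[0.5899 0.1239 0.07  ]]
[0.5897 0.1249 0.1101] [ 0.4496  0.5199 -3.9789]
```

Call:
jog_arm(
  targets=[
    {"offset": [0, -1, -2], "spin": 0},
    {"offset": [0, -1, -7], "spin": 0},
    {"offset": [0, -1, -12], "spin": 0},
    {"offset": [0, -1, -17], "spin": 0},
    {"offset": [0, -1, -17], "spin": 0},
  ],
)

```text
time_s: 16.25
tcp_pos: [0.5893, 0.1239, 0.0925]
ee_rot: [[-1.0, -0.001, 0.002], [-0.001, 1.0, -0.0], [-0.002, -0.0, -1.0]]
force: [-0.3, -0.5, -4.3]
gripper_width: 0.051
```

Call:
jog_arm(
  targets=[
    {"offset": [0, 0, -5], "spin": 0},
    {"offset": [0, 0, -10], "spin": 0},
    {"offset": [0, 0, -13], "spin": 0},
    {"offset": [0, 0, -15], "spin": 0},
    {"offset": [0, 0, -15], "spin": 0},
  ],
)

```text
time_s: 16.88
tcp_pos: [0.5894, 0.1238, 0.0776]
ee_rot: [[-1.0, -0.001, 0.003], [-0.001, 1.0, -0.0], [-0.003, -0.0, -1.0]]
force: [-0.4, -0.5, -4.4]
gripper_width: 0.0515
```

Call:
jog_arm(
  targets=[
    {"offset": [0, 0, -2], "spin": 0},
    {"offset": [0, 0, -4], "spin": 0},
    {"offset": [0, 0, -7], "spin": 0},
    {"offset": [0, 0, -10], "spin": 0},
    {"offset": [0, 0, -10], "spin": 0},
    {"offset": [0, 0, -10], "spin": 0},
  ],
)

```text
time_s: 17.62
tcp_pos: [0.5895, 0.1239, 0.068]
ee_rot: [[-1.0, -0.001, 0.003], [-0.001, 1.0, 0.0], [-0.003, 0.0, -1.0]]
force: [-2.6, -0.5, 6.8]
gripper_width: 0.0509
```

The spring is engaged (about 11 N net of the weight), which is consistent with about 9 mm of press. Continuing to the stop.

Call:
jog_arm(
  targets=[
    {"offset": [0, 0, -3], "spin": 0},
    {"offset": [0, 0, -6], "spin": 0},
    {"offset": [0, 0, -9], "spin": 0},
    {"offset": [0, 0, -11], "spin": 0},
    {"offset": [0, 0, -12], "spin": 0},
    {"offset": [0, 0, -12], "spin": 0},
    {"offset": [0, 0, -12], "spin": 0},
  ],
)

```text
time_s: 18.5
tcp_pos: [0.5895, 0.1239, 0.0574]
ee_rot: [[-1.0, -0.001, 0.003], [-0.001, 1.0, 0.001], [-0.003, 0.001, -1.0]]
force: [-8.0, -0.9, 18.1]
gripper_width: 0.0509
```

Call:
jog_arm(
  targets=[
    {"offset": [-0.5, 0, -1.5], "spin": 0},
    {"offset": [-0.5, 0, -2], "spin": 0},
    {"offset": [-0.5, 0, -2], "spin": 0},
    {"offset": [-0.5, 0, -2], "spin": 0},
  ],
  fingers=1,
  force=45,
)

```text
time_s: 19.0
tcp_pos: [0.5896, 0.1238, 0.0574]
ee_rot: [[-1.0, -0.001, 0.005], [-0.001, 1.0, 0.001], [-0.005, 0.001, -1.0]]
force: [-9.4, -1.9, 21.7]
gripper_width: 0.0507
```

```bash
python3 - <<'E'
from look import *
np.set_printoptions(precision=4,suppress=True)
s=env.read_state(); p=s["tcp_pos"]; print(p,s["gripper_width"],s["force"],s["moment"])
c=(.5897,.1238); G=(0,255,0);Rr=(0,0,255)
show("c6.png",("scene",),[(c,.048,.05,G),(c,.064,.008,G),(c,.026,.014+.066,Rr),(c,.036,.014+.041,Rr),(c,.0195,.014+.092,Rr),(c,.022,.014,Rr)],90)
for o in("ring_top","large_flask","small_flask"):
    for r in env.pinpoint("scene",o)[:6]:
        P=w("scene",r["position"])
        if np.hypot(*(P[:2]-c))<.04: print(o,round(r["confidence"],2),P)
for o in("vee_block","drilled_block","elbow"): print(o,[w("scene",r["position"]) for r in env.pinpoint("scene",o)[:1]])
E
```

```text
[0.5896 0.1238 0.0574] 0.050742953507483944 [-9.4339 -1.8828 21.7401] [-0.4651  1.8838 -0.0091]
large_flask 0.68 [0.5888 0.125  0.0156]
small_flask 0.53 [0.5909 0.1251 0.0492]
vee_block [array([ 0.7022, -0.0891,  0.0019])]
drilled_block [array([0.7217, 0.0537, 0.0007])]
elbow [array([ 0.5552, -0.4193,  0.001 ])]
```

View pics/c6.png

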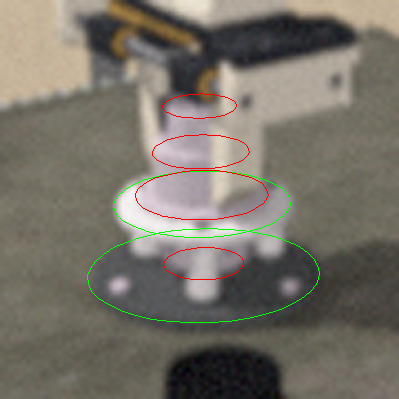

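The ring (203,205) sits on the predicted fully-down circle. The pair's flange and rims match, and the TCP no longer sinks while the force rises, so it is on the stop. The other things are where they were. Handing in.

```bash
python3 -c "
from station import env
s=env.read_state(); print(s['time_s'],s['tcp_pos'],s['force']); env.close_job()"
```

```text
19.35 [0.58956621 0.12384913 0.05742666] [-8.00618028 -0.74252721 22.76722999]
the job is handed in; nothing more can be done
```

The small flask is nested in the grey large flask, and the pair is seated in the cradle ring. The gripper is still holding it fully down. I handed the job in at 19.35 s.

**Last checks:**
- **Ring on its stop:** the TCP stayed at z = 57.4 mm when I commanded 2 mm more, and the push rose from 18 to about 22 N. That puts the large flask's origin at about 14 mm, as expected. The camera networks put the large flask's origin at 16 mm and the small one's at 49 mm (expected 50).
- **Seating:** in the scene picture both flasks' rims and flanges match the predicted outlines.
- **Bystanders:** the vee block and elbow were found within 2 mm of where they started. The drilled block was within about 3 mm, which is within the network's accuracy.

**Did not fully check out:**
- A side force of about 8–9 N along x remained during the press; I left it.
- In the last look the network did not report the ring itself, so "fully down" rests on the TCP height, the force and the outlines.
- The arm blocked the top camera for most close-up checks, so those relied on the scene camera alone.

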